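# Scrape the dried slip out of the tilting tray into the cup

### The job

Stand the clay cup with the stub handle on the table under the tray's lip and tip the tray down until it rests fully on its stop. Then take the bench scraper and scrape all four dried lumps off the tray floor into the cup, touching them only with the scraper and letting none fall beside it, and hang the scraper back in its forked rest. Leave the cup standing under the lip with the tray still tilted, and do not disturb the other wares.

Things in the scene. Friction and masses are not known exactly. Their poses are not given: they have to be found in the camera images.
- lip (a point): middle of the open edge (lip) of the wooden tilting tray, on its floor surface. Tray 170 long, 92 wide outside, 84 inside, floor 5 thick, side and back walls 22 high, no wall at the lip. Axes fixed to the tray: -x out over the lip, y across, z up off the floor. Floor 140 above the table when level; fully tilted the lip is 76 above the table and 13 nearer the hinge
- tray_hinge (a point): middle of the hinge line, fixed on the tray's stand, 140 above the table, in the plane of the tray floor at its back end, 165 from the lip; runs along y; -x points level towards the lip. Stand base 150 wide, from 10 behind the hinge to 105 in front; beyond it bare table under the lip. Side posts at the hinge: 126 over all, 154 high
- tray (a joint): tilt of the tray: 0 level (start), 0.40 rad fully tilted against its stop, lip down. A balanced friction hinge: it stays where it is left and yields to about 3 to 8 N pressed down on an ear
- ear_left (a point): centre of the top of the flat push ear on the +y side of the tray: 30 long by 36 wide, 8 thick, its centre 20 behind the lip and 64 from the tray's middle line, top 8 above the tray floor; press down on it to tilt
- ear_right (a point): the same ear on the tray's -y side
- cup_mid (a point): centre (half-way up, 28 above its underside) of the squat round clay cup with a stub handle; 92 wide, 56 tall, wall 4, inner floor 6 up. Axes: -x points along the handle, z up
- cup_handle (a point): centre of the cup's stub handle: a slab 14 thick (along y), 34 tall, projecting from 44 to 89 from the cup's axis; this point is 70 from the axis, 36 above the cup's underside; pinch it from above
- scraper_grip (a point): grip centre of the bench scraper, in its wooden handle (18 thick along x, 50 wide along y, top 18 above this point, bottom 24 below). Below it a straight steel blade 46 wide (along y), 3 thick, its edge 82 below this point. Square stubs 10 by 10 stick out along y to 53 either side, centres 16 below this point. z up
- rest_top (a point): where scraper_grip lies when the scraper hangs in its rest (102 above the table): a fixed wooden stand with two forked cheeks (12 thick, centres 42 either side along y), forks open upward; the stubs lie in the forks (17 wide at the bottom, 23 at the top, 20 deep, floors 81 above the table), blade between the cheeks. Axes as the scraper's
- cup: the clay cup with the stub handle, origin at the centre of its underside, axes as cup_mid
- scraper: the bench scraper, origin at the middle of its blade edge, axes as scraper_grip
- lump0: dried clay lump 0: flat-bottomed, about 20 by 19, 13 high, on the tray floor; origin at the centre of its underside, z off it; it stays by friction on the tray even at full tilt until pushed
- lump1: dried clay lump 1: flat-bottomed, about 20 by 19, 13 high, on the tray floor; origin at the centre of its underside, z off it; it stays by friction on the tray even at full tilt until pushed
- lump2: dried clay lump 2: flat-bottomed, about 20 by 19, 13 high, on the tray floor; origin at the centre of its underside, z off it; it stays by friction on the tray even at full tilt until pushed
- lump3: dried clay lump 3: flat-bottomed, about 20 by 19, 13 high, on the tray floor; origin at the centre of its underside, z off it; it stays by friction on the tray even at full tilt until pushed
- candlestick: terracotta mermaid candlestick, 155 tall, foot 68 wide; bystander; origin at the centre of its underside
- rattle: gourd-shaped ochre clay rattle standing upright, 62 wide, 77 tall; bystander; origin at the centre of its underside
- trivet: blackened iron trivet, ring 102 wide, 25 tall; bystander; origin at the centre of its underside
- armadillo: small carved wooden armadillo, 90 long, 38 tall; bystander; origin at the centre of its underside
- tumbler: round clay tumbler WITHOUT handle, 68 wide, 62 tall; bystander, not the cup to use; origin at the centre of its underside
- jar: closed amber glass jar, 54 wide, 75 tall; bystander; origin at the centre of its underside

How it is judged:
On the way, in this order (a step that is already met when the one before it is completed fails the run):
1. the cup stands released under the lip and the tray is fully tilted (horizontal distance between cup_mid and lip below 0.045 m and angle between cup_mid's own z axis and vertical below 0.1 rad and height (world z) of cup_mid below 0.034 m and contact force between the fingers and cup below 0.1 N and value of joint tray above 0.36 rad), for 0.2 s.
2. the scraper pushes a lump on the tilted tray (value of joint tray above 0.36 rad and (contact force between scraper and lump0 above 0.02 N or contact force between scraper and lump1 above 0.02 N or contact force between scraper and lump2 above 0.02 N or contact force between scraper and lump3 above 0.02 N)).
3. all four lumps lie in the cup (horizontal distance between each of lump0, lump1, lump2, lump3 and cup_mid below 0.043 m and z of each of lump0, lump1, lump2, lump3 in the frame of cup_mid below 0.022 m), for 0.2 s.
At the end, for the whole second after the job is handed in: All four lumps lie in the cup (43 mm of its axis, below its rim); the cup stands upright, released, on the table, axis within 45 mm of the lip middle from above; tray tilted over 0.36 rad; scraper at rest in its rest within 15 mm, upright within 0.2 rad, aligned within 0.25 rad (all of step 1 and all of step 3 and distance between scraper_grip and rest_top below 0.015 m and angle between scraper_grip's own z axis and vertical below 0.2 rad and angle between the y axis of scraper_grip and the y axis of rest_top, either way round below 0.25 rad and linear speed of each of scraper, cup below 0.02 m/s); the robot touches nothing.
It fails at once if a finger or the arm touches a lump (contact force between any of the fingers, the arm and lump0 above 0.1 N or contact force between any of the fingers, the arm and lump1 above 0.1 N or contact force between any of the fingers, the arm and lump2 above 0.1 N or contact force between any of the fingers, the arm and lump3 above 0.1 N).
It fails at once if a lump falls beside the cup ((height (world z) of lump0 below 0.04 m and horizontal distance between lump0 and cup_mid above 0.047 m) or (height (world z) of lump1 below 0.04 m and horizontal distance between lump1 and cup_mid above 0.047 m) or (height (world z) of lump2 below 0.04 m and horizontal distance between lump2 and cup_mid above 0.047 m) or (height (world z) of lump3 below 0.04 m and horizontal distance between lump3 and cup_mid above 0.047 m)).
It fails at once if the cup is tipped over (angle between cup_mid's own z axis and vertical above 0.7 rad).
It fails at once if a bystander is disturbed (moved more than 30 mm or tipped) (distance of any of candlestick, rattle, trivet, armadillo, tumbler, jar from where it was at the start of the episode above 0.03 m or angle between any of candlestick, rattle, trivet, armadillo, tumbler, jar's own z axis and vertical above 0.4 rad).
It also fails if it takes over 72 s, if anything falls off the work surface, if the arm or the gripper's body presses on something with over 40 N, if the wrist force passes 120 N, or if a joint passes its speed limit or range.

### The arm

A 6-joint arm with a two-finger parallel gripper is mounted at the origin on the work surface. World frame = base frame: x ahead of the robot, y to its left, z up, the work surface at z = 0. Lengths are in m, angles in rad, forces in N, time in s.
With the tool pointing down it reaches from about 0.35 to 0.85 m from the base axis. Payload 8.1 kg.
Tool frame: the origin (TCP) lies on the mounting face of the last link; the fingertips stand 186 mm ahead of it and the grasp point (between the pads) lies 167 mm ahead of it; z points along the fingers, y is the line along which they close (so a half turn about z gives the same grasp; the last joint's range is limited). The gripper opens to 93 mm and grips with 3 to 60 N. Pads are 15 mm wide; open, the fingers measure 128 mm over their backs; the gripper's body (75 mm by 188 mm) begins 65 mm behind the grasp point.
Start: joints at [-1.262, 0.13, 1.488, -0, 1.523, -0.085], TCP at [0.23, -0.554, 0.405] pointing down, gripper open.
Joint ranges: [-2.96, 2.96], [-0.89, 2.26], [0.02, 2.5], [-1.34, 4.48], [0, 2.73], [-2.66, 2.66]. Speed limits (rad/s): [2.39, 2.39, 2.79, 3.14, 3.14, 3.14].

### API

Orientations are given as a rotation vector (axis times angle).
In Python, from plant import read_state, read_camera, camera_params, close_job gives the robot as it stands. The module is installed in compiled form; this text tells all that it offers.
- The arm moves only by the tool servo_tool, never from a script. Its argument "increments" is a list of rows, each an object with "slide": the shift along the tool's x, y, z in mm, a list of three; "dr": the turn, a rotation vector about the tool's x, y, z in rad, a list of three; "jaw": the closure, from 0 (fully open) to 1 (shut). In form: [{"slide": [x, y, z], "dr": [ax, ay, az], "jaw": jaw}, ...]. A call has 1 to 20 rows; each row is the pose to reach, as a shift and turn from the pose commanded when the call began, along the tool's axes at that moment; what a row does not reach only later rows make up. A row lasts 1/10 s, in which the tool goes at most 50 mm and 8.59 degrees, less where a joint would pass 70% of its speed; a pose out of reach is approached as far as the arm can. A call with a gripper value outside its range is refused whole. The fingers move at their own pace and stop on an object; "force" is the grip in N (left out, the last holds). Time passes only in rows, so rows that repeat a pose let the fingers close. It gives the time, the measured TCP pose, the force, the opening and the grip force at its end, in the units of the state.
- read_state(): the state, without advancing time (a new reading comes with each control period).
- read_camera(name): name is "side" or "top" or "wrist"; returns (picture, depth): 400x640x3 uint8, red, green, blue; 400x640 float32, m along the optical axis (not along the pixel's ray), 0 where there is no reading.
- camera_params(name): a dict with "fx", "fy", "cx", "cy" (pixels), "rvec" (rotation vector, rad) and "tvec" (3), from world to camera coordinates, as OpenCV has them. Camera axes: x right, y down, z forward; pixel columns grow to the right and rows downward; lengths in m; the calibration is good to about 2 mm. A picture is of the moment at which its call begins: read the wrist's pose just before it. camera_params takes no time and is no camera call; for the wrist camera it gives the pose at the moment of the call.
- close_job(): hands the job in; it is judged then, once.
The state is a dict: "t": time; "q": joint angles; "dq": joint speeds; "joint_torque": joint torques, N m; "tool_pos": TCP position; "orientation": TCP orientation; "force": force on the tool from outside, world axes, zero at the start; "wrist_torque": the same for the moment, N m; "opening": finger opening in m; "gripper_force": force on a finger pad.
Only numpy, scipy, OpenCV 4.12 (cv2) and the standard library are available. Lean on these libraries where they do the work, as an engineer would, in place of code of your own. Each camera call takes 0.05 s, during which the arm holds its last target. There are 200 camera calls.

## Working session

There is one attempt and no reset: what is moved stays moved. The work goes in short steps, Python scripts to look and compute and a tool call to move; the robot and the scene stay as the last step left them, time stands still between calls to the robot, and variables do not carry over. Pictures are saved under pics/ and viewed, at most 10 in all, crops included, and the job is handed in when it is done.

Besides the shell and the picture viewer there is one more tool, called as name(argument=value, ...), one argument or row to a line, values as JSON. servo_tool: Moves the arm, as the interface text tells. Its arguments: {"type":"object","properties":{"increments":{"type":"array"},"force":{"type":"number"}},"required":["increments"]}

```bash
mkdir -p pics
cat > h.py <<'E'
import numpy as np, cv2
from scipy.spatial.transform import Rotation as R
from plant import *
def cap(name):
    p=camera_params(name); im,d=read_camera(name)
    Rm=cv2.Rodrigues(np.array(p['rvec'],float))[0]; t=np.array(p['tvec'],float)
    v,u=np.mgrid[0:400,0:640]
    c=np.stack([(u-p['cx'])/p['fx']*d,(v-p['cy'])/p['fy']*d,d],-1)
    w=(c-t)@Rm
    w[d==0]=np.nan
    return im,d,w
def save(n,im): cv2.imwrite('pics/'+n,im[...,::-1])
E
python3 - <<'E'
from h import *
for n in('top','side'):
    im,d,w=cap(n); save(n+'0.png',im); np.savez(n+'0.npz',im=im,w=w)
    p=camera_params(n);Rm=cv2.Rodrigues(np.array(p['rvec']))[0];print(n,-Rm.T@np.array(p['tvec']))
print(read_state())
E
```

```text
top [ 0.3972836  -0.02144125  1.15269742]
side [0.06168901 0.87420495 0.81452162]
{'t': 0.1, 'q': array([-1.26241440e+00,  1.31106461e-01,  1.48915155e+00,  1.97290396e-05,
        1.52301088e+00, -8.53785937e-02]), 'dq': array([ 0.00049482, -0.00082683, -0.00174027, -0.00062502, -0.00096183,
        0.00059873]), 'joint_torque': array([ 1.76616566e-03, -5.61342108e+01, -4.93094766e+01,  7.70486402e-02,
        2.91383924e-02, -2.87596038e-05]), 'tool_pos': array([ 0.23017317, -0.55387682,  0.40379   ]), 'orientation': array([-3.07926661e+00, -6.14201738e-01,  2.62077681e-04]), 'force': array([-0.40321471,  0.77565744,  0.83971964]), 'wrist_torque': array([-0.00616276,  0.03021558,  0.00504514]), 'gripper_force': 0.0, 'opening': 0.09295505673702247}
```

View pics/top0.png

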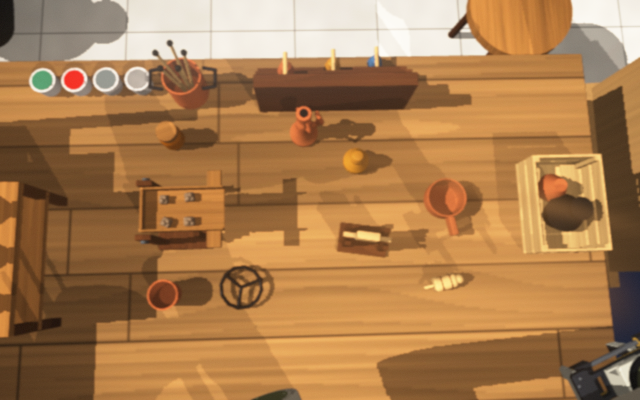

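View pics/side0.png

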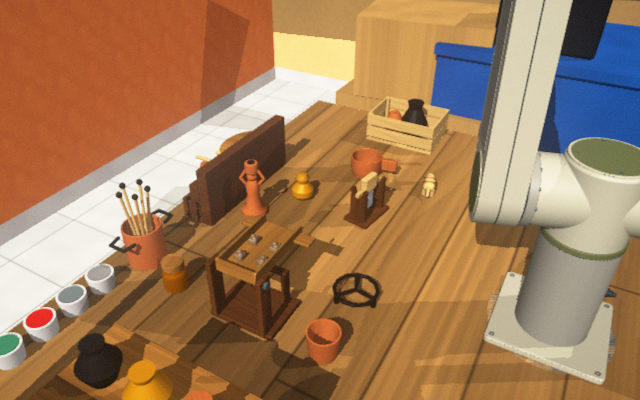

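The top picture shows the tray at (180,212), hinge to the left (+y) and lip to the right, with the lumps on it. The cup is at (445,198) with its handle toward the robot, and the scraper in its rest is at (365,237). The side picture confirms this. The trivet (243,287), rattle (355,160) and candlestick (305,125) stand around the lip.

```bash
cat > m.py <<'E'
from h import *
f=np.load('top0.npz'); w=f['w']; 
def reg(u0,u1,v0,v1,z0,z1):
    p=w[v0:v1,u0:u1].reshape(-1,3); return p[(p[:,2]>z0)&(p[:,2]<z1)]
def rect(p,name):
    (c,s,a)=cv2.minAreaRect((p[:,:2]*1000).astype(np.float32)); print(name,len(p),np.round(c,1),np.round(s,1),round(a,1),'z',np.round(np.percentile(p[:,2],[5,50,95])*1000,1))
rect(reg(125,240,165,250,.130,.158),'tray floor+ears')
rect(reg(125,240,165,250,.130,.175),'tray all')
rect(reg(205,240,165,250,.130,.175),'ear part')
rect(reg(125,240,165,250,.156,.175),'walls')
rect(reg(335,400,215,260,.09,.14),'handle')
rect(reg(335,400,215,260,.06,.14),'rest tops')
rect(reg(335,400,215,260,.004,.03),'rest base')
rect(reg(415,475,170,240,.02,.08),'cup+handle')
rect(reg(415,475,170,215,.05,.08),'cup rim')
rect(reg(415,475,218,240,.03,.08),'cup handle')
for n,b in dict(candle=(285,325,100,150),rattle=(340,372,145,178),trivet=(215,270,260,312),tumbler=(143,183,275,312),jar=(150,190,118,152),arm=(420,470,270,295)).items(): rect(reg(*b,.012,.2),n)
# height map of tray
for v in range(168,252,4): print(v,' '.join('%4d'%(w[v,u,2]*1000) if np.isfinite(w[v,u,2]) else ' nan' for u in range(130,240,4)))
for v in range(216,260,3): print(v,' '.join('%4d'%(w[v,u,2]*1000) if np.isfinite(w[v,u,2]) else ' nan' for u in range(334,400,3)))
E
python3 m.py
```

```text
tray floor+ears 4135 [543.7 235.7] [164.  182.4] 0.2 z [137.2 141.2 154.8]
tray all 4633 [543.7 235.7] [164.  182.4] 0.2 z [137.4 141.8 161.8]
ear part 1391 [544.  165.1] [164.   41.3] 0.2 z [137.3 142.2 159.5]
walls 599 [542.  233.4] [175.6 121.8] 89.8 z [156.6 161.1 164.6]
handle 430 [ 481.1 -162.7] [104.9  48.9] 81.5 z [ 90.9 103.  121.6]
rest tops 588 [ 481.  -162.4] [106.2  48.9] 81.4 z [ 78.4  98.8 121.2]
rest base 863 [ 487.  -174.9] [152.5 105.3] 88.6 z [ 4.9  9.4 13.9]
cup+handle 729 [ 557.4 -366.1] [125.5  91. ] 38.6 z [23.4 48.2 56.9]
cup rim 212 [ 574.  -356.4] [92.5 86. ] 88.8 z [51.1 54.6 58.1]
cup handle 148 [ 505.  -369.4] [42.  15.6] 12.3 z [33.8 51.6 55. ]
candle 1197 [759.4 -31.2] [93.1 95.7] 0.1 z [ 15.   56.7 152.5]
rattle 532 [ 669.4 -150.4] [60.3 59.7] 1.7 z [25.2 40.6 76. ]
trivet 637 [377.4 124.4] [98.1 98.1] 65.8 z [20.1 24.2 27.7]
tumbler 502 [366.1 292.4] [67.1 63.3] 88.5 z [16.6 49.8 63.9]
jar 578 [734.1 287.9] [50.1 51. ] 65.6 z [21.4 72.8 77.8]
arm 429 [ 375.7 -345.7] [33.1 90.5] 13.4 z [19.  35.8 39.9]
168   -2    0   -1   -5    0   -2    0   -3    0  
[... 3983 characters left out ...]
7    0   -3   -4
243   -2    3    9   44  101  100    9   14   10    9   10   10    8   10    9   31   76   82   -2   -1    0    3
246   -4    0   11   12   22    8    9   12    9    9    8    9   14    7   11   33   82  103  101   -1    4    0
249   -1    5    7    7    9    9   12    7   11    8   12   10   12   11    7   40   71  102   97    0   -3   -3
252    2    0    0    2    7    5    7    7    7   10   10   10   13    4    8    6    8    9   -1   -1    0   -4
255   -4   -2    0    0    1   -1    1    1    0   -3   -1    0    8    5   12   11    7    8    1    2    0    0
258   -3    0    0   -1   -4   -1    0   -1    3   -1    1   -1    0   -6    2    0    0    1    0   -1   -1   -1
```

```bash
cat > m2.py <<'E'
from m import reg,w,np,cv2
print('-----')
p=reg(415,475,165,222,.046,.064); c,r=cv2.minEnclosingCircle((p[:,:2]*1000).astype(np.float32)); print('cup',c,r)
from scipy.optimize import least_squares
q=p[:,:2]*1000
s=least_squares(lambda a:np.hypot(q[:,0]-a[0],q[:,1]-a[1])-a[2],[574,-356,44],loss='soft_l1'); print('fit',s.x)
p=reg(415,475,222,240,.03,.08); print('handle pts',np.median(p,0),p.min(0),p.max(0)); h=p[:,:2].mean(0)*1000
print('handle dir deg',np.degrees(np.arctan2(h[1]-s.x[1],h[0]-s.x[0])))
# handle of scraper
p=reg(335,400,215,260,.109,.14); print('grip',cv2.minAreaRect((p[:,:2]*1000).astype(np.float32)),p.mean(0))
for n,(a,b,c,d) in dict(stubL=(335,357,215,260),stubR=(382,400,215,260)).items():
  p=reg(a,b,c,d,.06,.14); print(n,cv2.minAreaRect((p[:,:2]*1000).astype(np.float32)),p.mean(0))
# tray
fl=reg(205,240,193,226,.13,.15); print('lip y',np.percentile(fl[:,1],[0,.5,1,3])*1000)
for nm,b in dict(right=(195,240,168,186),left=(195,240,233,252)).items():
  e=reg(*b,.135,.158); print('ear',nm,np.round(np.percentile(e[:,:2],[1,50,99],axis=0)*1000,1).tolist())
for nm,b in dict(l0=(155,178,192,208),l1=(181,204,190,208),l2=(155,178,212,227),l3=(181,204,212,227)).items():
  e=reg(*b,.147,.158); print(nm,np.round(e.mean(0)*1000,1),np.round(np.percentile(e[:,:2],[2,98],axis=0)*1000,1).tolist())
E
python3 m2.py | sed '1,/-----/d'
```

```text
cup (565.3574829101562, -358.7967834472656) 52.233673095703125
fit [ 570.26363132 -355.43389031   44.06307258]
handle pts [ 0.49890712 -0.36696855  0.05157778] [ 0.48347273 -0.37836308  0.03034314] [ 0.515416   -0.36037806  0.05795446]
handle dir deg -169.99311211251134
grip ((481.0870056152344, -162.23089599609375), (49.83338165283203, 18.279075622558594), 81.58049774169922) [ 0.48057795 -0.16196566  0.11908799]
stubL ((486.8963317871094, -123.81977081298828), (28.463687896728516, 48.727622985839844), 87.24048614501953) [ 0.487158   -0.1218542   0.09105446]
stubR ((474.11676025390625, -204.9244384765625), (20.402420043945312, 48.45063018798828), 88.4815902709961) [ 0.4755954  -0.20325417  0.09107301]
lip y [144.42397706 144.60054685 144.67046171 145.05502912]
ear right [[592.8, 150.0], [609.7, 164.9], [625.9, 180.2]]
ear left [[462.3, 149.6], [477.0, 164.0], [491.8, 178.9]]
l0 [564.4 267.9 153.1] [[556.3, 259.9], [573.4, 277.0]]
l1 [568.6 215.1 152.9] [[559.5, 206.1], [579.0, 224.7]]
l2 [516.8 262.2 153.2] [[508.0, 252.5], [526.8, 272.5]]
l3 [517.1 214.9 153.3] [[508.9, 205.0], [525.9, 225.9]]
```

```bash
cat >> h.py <<'E'
def plan(*wps, L0=None):
    """wp=(x,y,z of point in mm, L mm ahead of TCP, closing angle deg, tilt rad about world x)"""
    s=read_state(); p0=s['tool_pos']*1000; R0=R.from_rotvec(s['orientation'])
    print('t',round(s['t'],2),'tcp',np.round(p0,1),'q',np.round(s['q'],2),'F',np.round(s['force'],1),'open',round(s['opening'],4),'gf',round(float(s['gripper_force']),1))
    for x,y,z,L,a,tl in wps:
        a=np.radians(a); yv=np.array([np.cos(a),np.sin(a),0]); zv=np.array([0,0,-1.])
        Rt=R.from_matrix(np.stack([np.cross(yv,zv),yv,zv],1)); Rt=R.from_rotvec([tl,0,0])*Rt
        t=np.array([x,y,z])-L*Rt.apply([0,0,1])
        print('slide',np.round(R0.inv().apply(t-p0),1).tolist(),'dr',np.round((R0.inv()*Rt).as_rotvec(),3).tolist())
E
python3 -c "
from h import *
plan((499.4,-367.9,130,167,-80,0),(499.4,-367.9,36,167,-80,0))"
```

```text
t 0.1 tcp [ 230.2 -553.9  403.8] q [-1.26  0.13  1.49  0.    1.52 -0.09] F [-0.4  0.8  0.8] open 0.093 gf 0.0
slide [320.0, -68.3, 107.0] dr [-0.002, 0.0, 0.219]
slide [319.9, -68.1, 201.0] dr [-0.002, 0.0, 0.219]
```

servo_tool(
  increments=[
    {"slide": [320, -68, 100], "dr": [0, 0, 0.219], "jaw": 0},
    {"slide": [320, -68, 100], "dr": [0, 0, 0.219], "jaw": 0},
    {"slide": [320, -68, 100], "dr": [0, 0, 0.219], "jaw": 0},
    {"slide": [320, -68, 100], "dr": [0, 0, 0.219], "jaw": 0},
    {"slide": [320, -68, 100], "dr": [0, 0, 0.219], "jaw": 0},
    {"slide": [320, -68, 100], "dr": [0, 0, 0.219], "jaw": 0},
    {"slide": [320, -68, 100], "dr": [0, 0, 0.219], "jaw": 0},
    {"slide": [320, -68, 100], "dr": [0, 0, 0.219], "jaw": 0},
    {"slide": [320, -68, 100], "dr": [0, 0, 0.219], "jaw": 0},
    {"slide": [320, -68, 100], "dr": [0, 0, 0.219], "jaw": 0},
  ],
  force=25,
)

```text
t: 1.1
tool_pos: [0.4991, -0.3691, 0.3049]
orientation: [3.129, 0.273, -0.001]
force: [-0.4, -0.2, 0.8]
opening: 0.0927
gripper_force: 0.0
```

```bash
python3 -c "
from h import *
plan((499.4,-367.9,36,167,-80,0))
im,d,w=cap('wrist'); save('wr1.png',im); np.savez('wr1.npz',im=im,w=w)"
```

```text
t 1.1 tcp [ 499.1 -369.1  304.9] q [-0.72  0.25  1.54 -0.    1.35  0.68] F [-0.4 -0.2  0.8] open 0.0927 gf 0.0
slide [0.5, -1.1, 101.9] dr [0.0, 0.0, -0.0]
```

View pics/wr1.png

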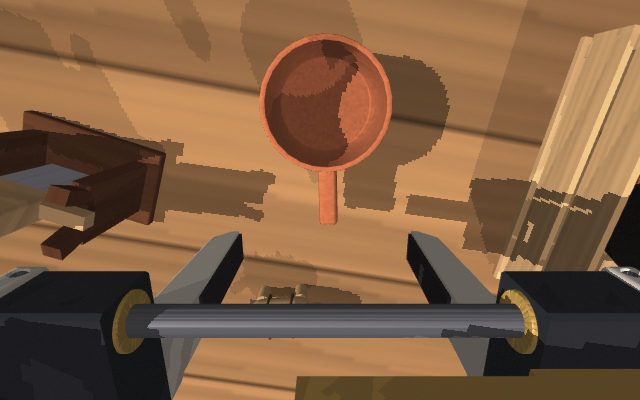

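The wrist picture shows the cup handle at (327,197), centred between the fingers (243 and 408) and in line with them. I'll descend, pinch it and lift.

servo_tool(
  increments=[
    {"slide": [0, -0.5, 40], "dr": [0, 0, 0], "jaw": 0},
    {"slide": [0, -0.5, 80], "dr": [0, 0, 0], "jaw": 0},
    {"slide": [0, -0.5, 102], "dr": [0, 0, 0], "jaw": 0},
    {"slide": [0, -0.5, 102], "dr": [0, 0, 0], "jaw": 0},
    {"slide": [0, -0.5, 102], "dr": [0, 0, 0], "jaw": 0.9},
    {"slide": [0, -0.5, 102], "dr": [0, 0, 0], "jaw": 1},
    {"slide": [0, -0.5, 102], "dr": [0, 0, 0], "jaw": 1},
    {"slide": [0, -0.5, 102], "dr": [0, 0, 0], "jaw": 1},
    {"slide": [0, -0.5, 102], "dr": [0, 0, 0], "jaw": 1},
    {"slide": [0, -0.5, 102], "dr": [0, 0, 0], "jaw": 1},
    {"slide": [0, -0.5, 102], "dr": [0, 0, 0], "jaw": 1},
    {"slide": [0, -0.5, 102], "dr": [0, 0, 0], "jaw": 1},
  ],
  force=30,
)

```text
t: 2.35
tool_pos: [0.4996, -0.3679, 0.2027]
orientation: [-3.129, -0.274, 0.0]
force: [0.4, 0.6, -0.5]
opening: 0.0336
gripper_force: 0.0
```

```bash
python3 -c "
from h import *
x,y=544,142.5
plan((499.4,-367.9,66,167,-80,0),(544,-20,66,167,0,0),(x,y-72,66,167,0,0),(x,y-72,36,167,0,0))"
```

```text
t 2.35 tcp [ 499.6 -367.9  202.7] q [-0.72  0.36  1.6   0.    1.18  0.68] F [ 0.4  0.6 -0.5] open 0.0336 gf 0.0
slide [-0.2, -0.1, -30.3] dr [-0.0, 0.0, 0.0]
slide [104.3, -334.9, -30.3] dr [-0.0, -0.0, -1.396]
slide [120.0, -424.0, -30.3] dr [-0.0, -0.0, -1.396]
slide [120.0, -424.0, -0.3] dr [-0.0, -0.0, -1.396]
```

servo_tool(
  increments=[
    {"slide": [0, 0, 0], "dr": [0, 0, 0], "jaw": 1},
    {"slide": [0, 0, 0], "dr": [0, 0, 0], "jaw": 1},
    {"slide": [0, 0, 0], "dr": [0, 0, 0], "jaw": 1},
    {"slide": [0, 0, 0], "dr": [0, 0, 0], "jaw": 1},
    {"slide": [0, 0, 0], "dr": [0, 0, 0], "jaw": 1},
    {"slide": [0, 0, 0], "dr": [0, 0, 0], "jaw": 1},
    {"slide": [0, 0, 0], "dr": [0, 0, 0], "jaw": 1},
    {"slide": [0, 0, 0], "dr": [0, 0, 0], "jaw": 1},
  ],
  force=30,
)

```text
t: 3.15
tool_pos: [0.4995, -0.368, 0.2027]
orientation: [-3.13, -0.274, 0.0]
force: [-0.8, -0.1, -1.8]
opening: 0.0139
gripper_force: 30.0
```

Gripped. I'll lift and check that the cup comes along.

servo_tool(
  increments=[
    {"slide": [0, 0, -20], "dr": [0, 0, 0], "jaw": 1},
    {"slide": [0, 0, -50], "dr": [0, 0, 0], "jaw": 1},
    {"slide": [0, 0, -90], "dr": [0, 0, 0], "jaw": 1},
    {"slide": [0, 0, -120], "dr": [0, 0, 0], "jaw": 1},
    {"slide": [0, 0, -150], "dr": [0, 0, 0], "jaw": 1},
    {"slide": [0, 0, -155], "dr": [0, 0, 0], "jaw": 1},
    {"slide": [15, -45, -155], "dr": [0, 0, -0.13], "jaw": 1},
    {"slide": [30, -85, -155], "dr": [0, 0, -0.26], "jaw": 1},
    {"slide": [45, -125, -155], "dr": [0, 0, -0.4], "jaw": 1},
    {"slide": [57, -165, -155], "dr": [0, 0, -0.53], "jaw": 1},
    {"slide": [70, -205, -155], "dr": [0, 0, -0.67], "jaw": 1},
    {"slide": [82, -245, -155], "dr": [0, 0, -0.81], "jaw": 1},
    {"slide": [93, -280, -155], "dr": [0, 0, -0.95], "jaw": 1},
    {"slide": [100, -310, -155], "dr": [0, 0, -1.09], "jaw": 1},
    {"slide": [104, -335, -155], "dr": [0, 0, -1.23], "jaw": 1},
    {"slide": [104, -335, -155], "dr": [0, 0, -1.37], "jaw": 1},
    {"slide": [104, -335, -155], "dr": [0, 0, -1.396], "jaw": 1},
    {"slide": [104, -335, -155], "dr": [0, 0, -1.396], "jaw": 1},
  ],
)

```text
t: 4.95
tool_pos: [0.5435, -0.0201, 0.3564]
orientation: [-2.223, -2.218, 0.002]
force: [-0.6, -0.5, -2.0]
opening: 0.0138
gripper_force: 30.0
```

```bash
python3 -c "
from h import *
x,y=544,142.5
plan((544,-20,46,167,0,0),(x,y-72,46,167,0,0),(x,y-72,37,167,0,0))
im,d,w=cap('wrist')
import numpy as np
save('wr2.png',im)
m=(im[...,0].astype(int)-im[...,2]>70)&(w[...,2]>.08)&(im[...,1]<130)
p=w[m]; print(len(p),np.percentile(p,[1,50,99],axis=0)*1000)
q=p[p[:,2]>np.percentile(p[:,2],97)-.012]
from scipy.optimize import least_squares
q=q[:,:2]*1000
print(least_squares(lambda a:np.hypot(q[:,0]-a[0],q[:,1]-a[1])-a[2],[544,52,44],loss='soft_l1').x)"
```

```text
t 4.95 tcp [543.5 -20.1 356.4] q [-0.13  0.01  1.71 -0.    1.43 -0.13] F [-0.6 -0.5 -2. ] open 0.0138 gf 30.0
slide [0.1, 0.8, 143.4] dr [-0.002, -0.0, -0.003]
slide [90.6, 0.6, 143.4] dr [-0.002, -0.0, -0.003]
slide [90.6, 0.6, 152.4] dr [-0.002, -0.0, -0.003]
24886 [[499.06188861 -40.90561079  86.85112036]
 [549.54882056  19.95726559 181.87173746]
 [763.04418412  88.688052   269.08302713]]
[542.13085973  51.41359115  43.55695519]
```

View pics/wr2.png

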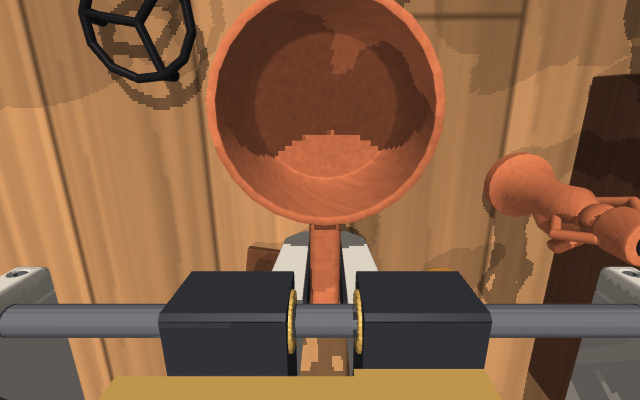

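The wrist picture shows the cup held level by its handle (325,260), centred at (325,105). I'll descend in front of the tray, slide under the lip and set it down.

servo_tool(
  increments=[
    {"slide": [0, 1.5, 45], "dr": [0, 0, 0], "jaw": 1},
    {"slide": [0, 1.5, 90], "dr": [0, 0, 0], "jaw": 1},
    {"slide": [0, 1.5, 125], "dr": [0, 0, 0], "jaw": 1},
    {"slide": [0, 1.5, 140], "dr": [0, 0, 0], "jaw": 1},
    {"slide": [20, 1.5, 140], "dr": [0, 0, 0], "jaw": 1},
    {"slide": [50, 1.5, 140], "dr": [0, 0, 0], "jaw": 1},
    {"slide": [80, 1.5, 140], "dr": [0, 0, 0], "jaw": 1},
    {"slide": [91, 1.5, 140], "dr": [0, 0, 0], "jaw": 1},
    {"slide": [91, 1.5, 147], "dr": [0, 0, 0], "jaw": 1},
    {"slide": [91, 1.5, 151], "dr": [0, 0, 0], "jaw": 1},
    {"slide": [91, 1.5, 153.5], "dr": [0, 0, 0], "jaw": 1},
    {"slide": [91, 1.5, 154], "dr": [0, 0, 0], "jaw": 1},
    {"slide": [91, 1.5, 154], "dr": [0, 0, 0], "jaw": 1},
  ],
)

```text
t: 6.3
tool_pos: [0.5452, 0.0702, 0.2035]
orientation: [-2.223, -2.22, 0.001]
force: [0.2, 0.1, -2.3]
opening: 0.014
gripper_force: 30.0
```

servo_tool(
  increments=[
    {"slide": [0, 0, 1], "dr": [0, 0, 0], "jaw": 1},
    {"slide": [0, 0, 1], "dr": [0, 0, 0], "jaw": 1},
    {"slide": [0, 0, 1], "dr": [0, 0, 0], "jaw": 0.7},
    {"slide": [0, 0, 1], "dr": [0, 0, 0], "jaw": 0.5},
    {"slide": [0, 0, 1], "dr": [0, 0, 0], "jaw": 0.5},
    {"slide": [0, 0, 1], "dr": [0, 0, 0], "jaw": 0.5},
    {"slide": [0, 0, 1], "dr": [0, 0, 0], "jaw": 0.5},
    {"slide": [0, 0, 1], "dr": [0, 0, 0], "jaw": 0.5},
    {"slide": [0, 0, -30], "dr": [0, 0, 0], "jaw": 0.5},
    {"slide": [0, 0, -70], "dr": [0, 0, 0], "jaw": 1},
    {"slide": [0, 0, -110], "dr": [0, 0, 0], "jaw": 1},
    {"slide": [0, 0, -130], "dr": [0, 0, 0], "jaw": 1},
    {"slide": [0, 0, -130], "dr": [0, 0, 0], "jaw": 1},
  ],
)

```text
t: 7.6
tool_pos: [0.5466, 0.0711, 0.3382]
orientation: [2.218, 2.218, 0.009]
force: [0.7, 0.5, -0.1]
opening: 0.0193
gripper_force: 0.0
```

```bash
python3 -c "
from h import *
plan((480,164.5,175,186,0,0),(480,164.5,149,186,0,0),(480,172,92,186,0,0))
im,d,w=cap('wrist')
m=(im[...,0].astype(int)-im[...,2]>60)&(w[...,2]>.045)&(w[...,2]<.066)&(abs(w[...,0]-.544)<.06)&(w[...,1]>.09)&(w[...,1]<.2)
q=w[m]; print(len(q),np.percentile(q,[1,50,99],axis=0)*1000)
from scipy.optimize import least_squares
q=q[:,:2]*1000
print(least_squares(lambda a:np.hypot(q[:,0]-a[0],q[:,1]-a[1])-44,[544,142],loss='soft_l1').x)
m=(w[...,2]>.131)&(w[...,2]<.15)&(abs(w[...,0]-.544)<.04)&(w[...,1]>.09)&(w[...,1]<.3);p=w[m]; print('lip',len(p),np.percentile(p[:,1],[.5,2,5])*1000 if len(p) else '')"
```

```text
t 7.6 tcp [546.6  71.1 338.2] q [0.04 0.04 1.71 0.   1.39 0.04] F [ 0.7  0.5 -0.1] open 0.0193 gf 0.0
slide [93.5, -66.4, -23.2] dr [0.008, -0.0, 0.0]
slide [93.4, -66.6, 2.8] dr [0.008, -0.0, 0.0]
slide [100.9, -67.0, 59.8] dr [0.008, -0.0, 0.0]
878 [[499.80805974  90.49653214  49.40274173]
 [544.04179441 108.69309541  55.94314434]
 [587.78845175 138.68794854  57.83179451]]
[543.62106197 142.84070972]
lip 17468 [142.76940685 143.78461801 145.38070204]
```

servo_tool(
  increments=[
    {"slide": [45, -35, -24], "dr": [0.008, 0, 0], "jaw": 1},
    {"slide": [93, -70.5, -24], "dr": [0.008, 0, 0], "jaw": 1},
    {"slide": [93, -70.5, -24], "dr": [0.008, 0, 0], "jaw": 1},
    {"slide": [93, -70.5, -24], "dr": [0.008, 0, 0], "jaw": 1},
    {"slide": [93, -70.5, -10], "dr": [0.008, 0, 0], "jaw": 1},
    {"slide": [93, -70.5, 0], "dr": [0.008, 0, 0], "jaw": 1},
    {"slide": [94, -70.5, 8], "dr": [0.008, 0, 0], "jaw": 1},
    {"slide": [95, -70.5, 16], "dr": [0.008, 0, 0], "jaw": 1},
    {"slide": [96, -70.5, 24], "dr": [0.008, 0, 0], "jaw": 1},
    {"slide": [97, -70.5, 32], "dr": [0.008, 0, 0], "jaw": 1},
    {"slide": [98, -70.5, 40], "dr": [0.008, 0, 0], "jaw": 1},
    {"slide": [99, -70.5, 46], "dr": [0.008, 0, 0], "jaw": 1},
    {"slide": [100, -70.5, 52], "dr": [0.008, 0, 0], "jaw": 1},
    {"slide": [101, -70.5, 56], "dr": [0.008, 0, 0], "jaw": 1},
    {"slide": [101, -70.5, 56], "dr": [0.008, 0, 0], "jaw": 1},
  ],
)

```text
t: 9.15
tool_pos: [0.4749, 0.1726, 0.2787]
orientation: [-2.217, -2.218, 0.007]
force: [-3.8, -1.4, 13.0]
opening: 0.0007
gripper_force: 6.2
```

servo_tool(
  increments=[
    {"slide": [0, 0, 2], "dr": [0, 0, 0], "jaw": 1},
    {"slide": [0, 0, 4], "dr": [0, 0, 0], "jaw": 1},
    {"slide": [0, 0, 4], "dr": [0, 0, 0], "jaw": 1},
  ],
)

```text
t: 9.45
tool_pos: [0.475, 0.1729, 0.2769]
orientation: [-2.217, -2.218, 0.005]
force: [-12.9, -0.9, 29.3]
opening: 0.0006
gripper_force: 13.7
```

servo_tool(
  increments=[
    {"slide": [-1, 0, -30], "dr": [0, 0, 0], "jaw": 1},
    {"slide": [-2, 0, -75], "dr": [0, 0, 0], "jaw": 1},
    {"slide": [-30, 0, -110], "dr": [0, 0, 0], "jaw": 0.2},
    {"slide": [-70, 0, -110], "dr": [0, 0, 0], "jaw": 0},
    {"slide": [-120, 0, -110], "dr": [0, 0, 0], "jaw": 0},
    {"slide": [-170, 0, -110], "dr": [0, 0, 0], "jaw": 0},
    {"slide": [-220, 0, -110], "dr": [0, 0, 0], "jaw": 0},
    {"slide": [-270, 0, -110], "dr": [0, 0, 0], "jaw": 0},
    {"slide": [-320, 0, -110], "dr": [0, 0, 0], "jaw": 0},
    {"slide": [-335, 6, -110], "dr": [0, 0, 0.14], "jaw": 0},
    {"slide": [-335, 6, -110], "dr": [0, 0, 0.148], "jaw": 0},
    {"slide": [-335, 6, -110], "dr": [0, 0, 0.148], "jaw": 0},
  ],
)

```text
t: 10.65
tool_pos: [0.4815, -0.1627, 0.3829]
orientation: [-2.373, -2.049, 0.01]
force: [-0.5, 0.5, 0.4]
opening: 0.0759
gripper_force: 0.0
```

```bash
cat > t.py <<'E'
from h import *
plan((481.1,-162.2,102,167,-8.5,0))
im,d,w=cap('top')
for v in range(168,252,4): print(v,' '.join('%4d'%(w[v,u,2]*1000) if np.isfinite(w[v,u,2]) else ' nan' for u in range(138,240,4)))
g=w[192:228,138:240].reshape(-1,3)*1000
f=g[(abs(g[:,0]-544)<38)&(g[:,1]>165)&(g[:,1]<290)&(g[:,2]<150)]
from scipy import stats
k=np.polyfit(f[:,1],f[:,2],1)
for _ in range(5):
  r=f[:,2]-np.polyval(k,f[:,1]); s=abs(r)<4; k=np.polyfit(f[s,1],f[s,2],1)
print('tilt',np.arctan(k[0]),'z at y157.5',np.polyval(k,157.5),'z at 309.5',np.polyval(k,309.5))
h=g[:,2]-np.polyval(k,g[:,1]); n=h*np.cos(np.arctan(k[0]))
m=((n>8)&(n<18)&(abs(g[:,0]-544)<39)&(g[:,1]<300)&(g[:,1]>150))
l=g[m]
lab=(l[:,0]>544)*2+(l[:,1]>np.mean(l[:,1]))
for i in range(4): print(i,l[lab==i].mean(0).round(1),np.percentile(l[lab==i],[3,97],axis=0).round(1).tolist())
im,d,w=cap('wrist'); save('wr3.png',im)
E
python3 t.py
```

```text
t 10.65 tcp [ 481.5 -162.7  382.9] q [-0.43 -0.1   1.76 -0.    1.49 -0.28] F [-0.5  0.5  0.4] open 0.0759 gf 0.0
slide [0.4, 0.6, 113.9] dr [-0.009, 0.0, 0.002]
168    0    0   -1   -1   -1    2    3    1    0    0    4   -1   -2    1    4   -2   -1    0    0    1   -1   -3    4    3   -2    2
172    0    2    1   -2    0   -1    0   -1    1    2    0    2   -2    3    1    2   -3    1    1    0   -2   -2   -2    0    0    2
176   -1    1   -3    1    0    0    2   -2    2    0    3    0    0    1   -2    3    1   -1   92   93   83    0   -2   -2   -4    0
180    0  152  155  148    0   -1    0  nan   -2    0    2    0    5    1    3    0    0    0   95   93   87    2    0   -1   -1   -1
184  154  153  155  151  138  111    0   -3    0    3    3    0   -2    0   -2   -3    0   -5   95   91   88    1    1    0    0    0
188    1  124  163  158  154  149  148  144   16   14   14   12   15   15   15   11   15   12   95   91   86   -3    2   -1    0    0
192   -3    2  160  138  133  129  128  124  118  118  115  112  111  111  112  108  108  103  105  102  101  101   -1   -2   -2    1
1
[... 1534 characters left out ...]
16   14   16   13   13   14   14   94   92   86    0   -3    0    1    2
244   -1    0   -1    1   34   25   24   21   11   17    9   13   14   14   16   12   13   12   94   91   91   -1    1    1   -2   -2
248    0   -1   -2    0    2    1   15    8   10   16   12   14   15   14   10   14    9   13   96   88   86   -1    0    0   -1   -2
tilt 0.4014694740603102 z at y157.5 75.26042168577546 z at 309.5 139.78844138552643
0 [517.4 218.5 115.5] [[508.9, 209.5, 108.8], [526.3, 228.0, 120.3]]
1 [517.  262.5 134.5] [[507.9, 253.0, 128.4], [526.9, 272.4, 138.6]]
2 [569.2 218.1 115.5] [[561.1, 210.0, 109.6], [578.5, 226.9, 120.1]]
3 [564.8 267.7 137. ] [[556.3, 260.3, 132.6], [574.1, 276.3, 140.8]]
```

View pics/wr3.png

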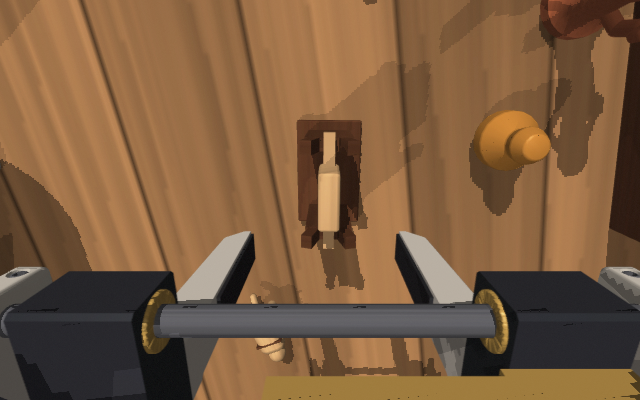

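Tray tilt is confirmed at 0.40 rad. In the wrist picture the scraper handle at (329,200) is centred between the fingers and parallel to them. I'll descend and grip.

servo_tool(
  increments=[
    {"slide": [0.4, 0.6, 40], "dr": [-0.009, 0, 0], "jaw": 0},
    {"slide": [0.4, 0.6, 80], "dr": [-0.009, 0, 0], "jaw": 0},
    {"slide": [0.4, 0.6, 105], "dr": [-0.009, 0, 0], "jaw": 0},
    {"slide": [0.4, 0.6, 114], "dr": [-0.009, 0, 0], "jaw": 0},
    {"slide": [0.4, 0.6, 114], "dr": [-0.009, 0, 0], "jaw": 1},
    {"slide": [0.4, 0.6, 114], "dr": [-0.009, 0, 0], "jaw": 1},
    {"slide": [0.4, 0.6, 114], "dr": [-0.009, 0, 0], "jaw": 1},
    {"slide": [0.4, 0.6, 114], "dr": [-0.009, 0, 0], "jaw": 1},
    {"slide": [0.4, 0.6, 114], "dr": [-0.009, 0, 0], "jaw": 1},
    {"slide": [0.4, 0.6, 114], "dr": [-0.009, 0, 0], "jaw": 1},
    {"slide": [0.4, 0.6, 114], "dr": [-0.009, 0, 0], "jaw": 1},
    {"slide": [0.4, 0.6, 114], "dr": [-0.009, 0, 0], "jaw": 1},
    {"slide": [0.4, 0.6, 114], "dr": [-0.009, 0, 0], "jaw": 1},
    {"slide": [0.4, 0.6, 114], "dr": [-0.009, 0, 0], "jaw": 1},
    {"slide": [0.4, 0.6, 114], "dr": [-0.009, 0, 0], "jaw": 1},
    {"slide": [0.4, 0.6, 114], "dr": [-0.009, 0, 0], "jaw": 1},
    {"slide": [0.4, 0.6, 114], "dr": [-0.009, 0, 0], "jaw": 1},
  ],
  force=50,
)

```text
t: 12.45
tool_pos: [0.4813, -0.1627, 0.2696]
orientation: [2.378, 2.05, -0.0]
force: [0.7, -0.2, 0.2]
opening: 0.0176
gripper_force: 50.0
```

```bash
python3 -c "
from h import *
plan((481,-162,240,167,-8.5,0),(561,200,240,167,90,.4),(561,200,240,167,90,0))
np.save('grasp.npy',np.r_[read_state()['tool_pos'],read_state()['orientation']])
print(np.load('grasp.npy'))"
```

```text
t 12.45 tcp [ 481.3 -162.7  269.6] q [-0.43 -0.01  1.89 -0.    1.26 -0.28] F [ 0.7 -0.2  0.2] open 0.0176 gf 50.0
slide [0.5, -0.3, -137.4] dr [0.001, 0.001, 0.0]
slide [306.0, 35.1, -124.5] dr [-0.296, 0.345, -1.693]
slide [370.4, 25.5, -137.8] dr [-0.0, 0.002, -1.719]
[ 4.81301712e-01 -1.62728107e-01  2.69635776e-01  2.37843615e+00
  2.05009640e+00 -3.35327836e-04]
```

```bash
python3 -c "
from h import *
plan((481,-162,200,249.6,-8.5,0),(560,293,215,249.6,90,.4))"
```

```text
t 12.45 tcp [ 481.3 -162.7  269.6] q [-0.43 -0.01  1.89 -0.    1.26 -0.28] F [ 0.7 -0.2  0.2] open 0.0176 gf 50.0
slide [0.5, -0.2, -180.0] dr [0.001, 0.001, 0.0]
slide [366.0, 25.1, -175.7] dr [-0.296, 0.345, -1.693]
```

servo_tool(
  increments=[
    {"slide": [0, 0, -30], "dr": [0, 0, 0], "jaw": 1},
    {"slide": [0, 0, -75], "dr": [0, 0, 0], "jaw": 1},
    {"slide": [0, 0, -120], "dr": [0, 0, 0], "jaw": 1},
    {"slide": [0, 0, -165], "dr": [0, 0, 0], "jaw": 1},
    {"slide": [20, 1, -190], "dr": [0, 0, -0.14], "jaw": 1},
    {"slide": [50, 3, -195], "dr": [0, 0, -0.28], "jaw": 1},
    {"slide": [90, 6, -195], "dr": [0, 0, -0.42], "jaw": 1},
    {"slide": [130, 9, -195], "dr": [0, 0, -0.56], "jaw": 1},
    {"slide": [170, 12, -195], "dr": [0, 0, -0.7], "jaw": 1},
    {"slide": [210, 15, -195], "dr": [0, 0, -0.84], "jaw": 1},
    {"slide": [250, 18, -195], "dr": [0, 0, -0.98], "jaw": 1},
    {"slide": [290, 21, -195], "dr": [0, 0, -1.12], "jaw": 1},
    {"slide": [320, 23, -195], "dr": [0, 0, -1.26], "jaw": 1},
    {"slide": [340, 24, -195], "dr": [-0.06, 0.07, -1.4], "jaw": 1},
    {"slide": [350, 25, -190], "dr": [-0.12, 0.14, -1.5], "jaw": 1},
    {"slide": [360, 25, -185], "dr": [-0.2, 0.22, -1.6], "jaw": 1},
    {"slide": [366, 25, -176], "dr": [-0.296, 0.345, -1.693], "jaw": 1},
    {"slide": [366, 25, -176], "dr": [-0.296, 0.345, -1.693], "jaw": 1},
    {"slide": [366, 25, -176], "dr": [-0.296, 0.345, -1.693], "jaw": 1},
  ],
)

```text
t: 14.35
tool_pos: [0.5598, 0.1951, 0.4446]
orientation: [-0.005, -3.078, -0.62]
force: [0.7, -0.1, -0.5]
opening: 0.0179
gripper_force: 50.0
```

```bash
python3 -c "
from h import *
f=lambda y:75.3+.4245*(y-157.5)
plan((560,297,f(297)+12,249.6,90,.4),(560,297,f(297)+1,249.6,90,.4))
im,d,w=cap('top'); im2,_,_=cap('side')
a=cv2.resize(im[150:270,110:290],None,fx=4,fy=4); b=cv2.resize(im2[150:340,170:350],None,fx=4,fy=4)
save('tp4.png',a[:,:720])
save('sd4.png',cv2.resize(b,(560,590)))"
```

```text
t 14.35 tcp [559.8 195.1 444.6] q [ 0.12  0.05  1.53  0.39  1.52 -1.46] F [ 0.7 -0.1 -0.5] open 0.0179 gf 50.0
slide [-0.3, -22.0, 64.7] dr [-0.003, -0.001, -0.003]
slide [-0.4, -26.3, 74.8] dr [-0.003, -0.001, -0.003]
```

View pics/sd4.png

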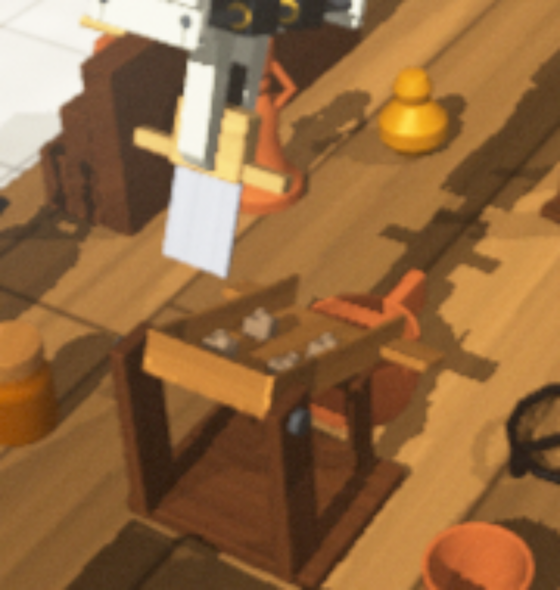

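The side picture shows the scraper held square above the tray at about (200,220), the lumps at (220,340), (260,322), (285,362) and (320,345), and the cup under the lip at (370,350). I'll lower it behind the right-hand pair.

servo_tool(
  increments=[
    {"slide": [0, -22, 30], "dr": [0, 0, 0], "jaw": 1},
    {"slide": [0, -23, 58], "dr": [0, 0, 0], "jaw": 1},
    {"slide": [0, -24, 66], "dr": [0, 0, 0], "jaw": 1},
    {"slide": [0, -24, 71], "dr": [0, 0, 0], "jaw": 1},
    {"slide": [0, -24, 73], "dr": [0, 0, 0], "jaw": 1},
    {"slide": [0, -24, 73], "dr": [0, 0, 0], "jaw": 1},
  ],
)

```text
t: 15.05
tool_pos: [0.5602, 0.2023, 0.3702]
orientation: [-0.001, 3.077, 0.624]
force: [-0.4, -0.4, -0.9]
opening: 0.018
gripper_force: 50.0
```

servo_tool(
  increments=[
    {"slide": [0, 0, 1], "dr": [0, 0, 0], "jaw": 1},
    {"slide": [0, 0, 1.5], "dr": [0, 0, 0], "jaw": 1},
    {"slide": [0, 0, 1.5], "dr": [0, 0, 0], "jaw": 1},
  ],
)

```text
t: 15.35
tool_pos: [0.56, 0.2027, 0.3678]
orientation: [-0.0, 3.078, 0.624]
force: [-0.6, -0.6, -1.0]
opening: 0.0177
gripper_force: 50.0
```

servo_tool(
  increments=[
    {"slide": [0, 0, 1], "dr": [0, 0, 0], "jaw": 1},
    {"slide": [0, 0, 1], "dr": [0, 0, 0], "jaw": 1},
  ],
)

```text
t: 15.55
tool_pos: [0.5598, 0.2031, 0.3663]
orientation: [-0.0, -3.079, -0.624]
force: [0.0, 0.4, -1.7]
opening: 0.0177
gripper_force: 50.0
```

```bash
cat > e.py <<'E'
from h import *
s=read_state(); e=s['tool_pos']*1000+249.6*R.from_rotvec(s['orientation']).apply([0,0,1])
print('edge',e.round(1),'above floor (normal)',((e[2]-(75.3+.4245*(e[1]-157.5)))*np.cos(.4)).round(2),'s from lip',((e[1]-157.5)/np.cos(.4)).round(1),'F',s['force'].round(1),s['t'])
E
python3 e.py
```

```text
edge [559.8 300.3 136.4] above floor (normal) 0.48 s from lip 155.0 F [ 0.   0.4 -1.7] 15.55
```

servo_tool(
  increments=[
    {"slide": [0, 0, 1], "dr": [0, 0, 0], "jaw": 1},
    {"slide": [0, 0, 1], "dr": [0, 0, 0], "jaw": 1},
  ],
)

```text
t: 15.75
tool_pos: [0.5599, 0.2033, 0.3662]
orientation: [-0.0, 3.079, 0.624]
force: [-1.9, -3.1, 4.5]
opening: 0.0175
gripper_force: 50.0
```

```bash
python3 e.py
```

```text
edge [560.  300.4 136.2] above floor (normal) 0.23 s from lip 155.2 F [-1.9 -3.1  4.5] 15.75
```

servo_tool(
  increments=[
    {"slide": [0, 0, -1.5], "dr": [0, 0, 0], "jaw": 1},
    {"slide": [0, -7, -1.5], "dr": [0, 0, 0], "jaw": 1},
    {"slide": [1, -14, -1.5], "dr": [0, 0, 0], "jaw": 1},
    {"slide": [1, -21, -1.5], "dr": [0, 0, 0], "jaw": 1},
    {"slide": [2, -28, -1.5], "dr": [0, 0, 0], "jaw": 1},
    {"slide": [2, -35, -1.5], "dr": [0, 0, 0], "jaw": 1},
    {"slide": [3, -42, -1.5], "dr": [0, 0, 0], "jaw": 1},
    {"slide": [3, -49, -1.5], "dr": [0, 0, 0], "jaw": 1},
    {"slide": [4, -56, -1.5], "dr": [0, 0, 0], "jaw": 1},
    {"slide": [4, -63, -1.5], "dr": [0, 0, 0], "jaw": 1},
    {"slide": [5, -70, -1.5], "dr": [0, 0, 0], "jaw": 1},
    {"slide": [5, -77, -1.5], "dr": [0, 0, 0], "jaw": 1},
    {"slide": [6, -84, -1.5], "dr": [0, 0, 0], "jaw": 1},
    {"slide": [6, -91, -1.5], "dr": [0, 0, 0], "jaw": 1},
    {"slide": [7, -98, -1.5], "dr": [0, 0, 0], "jaw": 1},
    {"slide": [7, -102, -1.5], "dr": [0, 0, 0], "jaw": 1},
    {"slide": [7, -102, -1.5], "dr": [0, 0, 0], "jaw": 1},
  ],
)

```text
t: 17.45
tool_pos: [0.5528, 0.1084, 0.3268]
orientation: [-0.001, -3.079, -0.624]
force: [-0.1, -0.6, -0.5]
opening: 0.0174
gripper_force: 50.0
```

```bash
python3 e.py; python3 -c "
from h import *
im,d,w=cap('side'); im2,_,_=cap('top')
b=cv2.resize(im[210:320,200:330],None,fx=4,fy=4); c=cv2.resize(im2[170:250,130:250],(520,347))
save('s5.png',b)"
```

```text
edge [552.7 205.6  96.9] above floor (normal) 1.06 s from lip 52.2 F [-0.1 -0.6 -0.5] 17.45
```

View pics/s5.png

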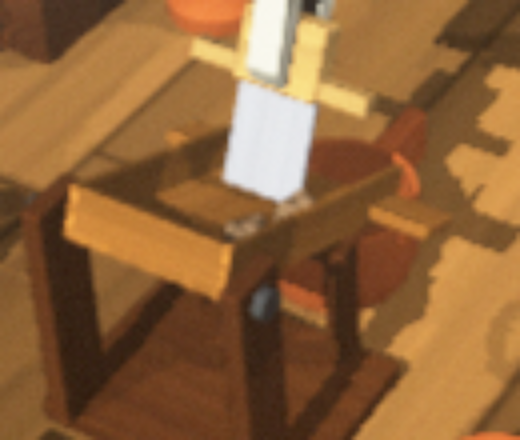

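The side crop shows the blade at (270,150) mid-tray, with the left pair (240,225), (293,205) untouched and the right pair hidden ahead of the blade. I'll push on slowly over the lip.

servo_tool(
  increments=[
    {"slide": [0, -4, 0], "dr": [0, 0, 0], "jaw": 1},
    {"slide": [0, -8, 0], "dr": [0, 0, 0], "jaw": 1},
    {"slide": [0, -12, 0], "dr": [0, 0, 0], "jaw": 1},
    {"slide": [0, -15, 0], "dr": [0, 0, 0], "jaw": 1},
    {"slide": [0, -18, 0], "dr": [0, 0, 0], "jaw": 1},
    {"slide": [0, -21, 0], "dr": [0, 0, 0], "jaw": 1},
    {"slide": [0, -24, 0], "dr": [0, 0, 0], "jaw": 1},
    {"slide": [0, -27, 0], "dr": [0, 0, 0], "jaw": 1},
    {"slide": [0, -30, 0], "dr": [0, 0, 0], "jaw": 1},
    {"slide": [0, -33, 0], "dr": [0, 0, 0], "jaw": 1},
    {"slide": [0, -36, 0], "dr": [0, 0, 0], "jaw": 1},
    {"slide": [0, -39, 0], "dr": [0, 0, 0], "jaw": 1},
    {"slide": [0, -42, 0], "dr": [0, 0, 0], "jaw": 1},
    {"slide": [0, -45, 0], "dr": [0, 0, 0], "jaw": 1},
    {"slide": [0, -48, 0], "dr": [0, 0, 0], "jaw": 1},
    {"slide": [0, -51, 0], "dr": [0, 0, 0], "jaw": 1},
    {"slide": [0, -54, 0], "dr": [0, 0, 0], "jaw": 1},
    {"slide": [0, -55, 0], "dr": [0, 0, 0], "jaw": 1},
    {"slide": [0, -55, 0], "dr": [0, 0, 0], "jaw": 1},
  ],
)

```text
t: 19.45
tool_pos: [0.5528, 0.0582, 0.3056]
orientation: [-0.0, -3.079, -0.624]
force: [0.3, -0.3, -1.1]
opening: 0.0178
gripper_force: 50.0
```

```bash
python3 e.py; python3 -c "
from h import *
im,d,w=cap('wrist'); save('w6.png',im)
f=lambda y:75.3+.4245*(y-157.5)
plan((552.7,170,f(170)+45,249.6,90,.4),(528,300,f(300)+45,249.6,90,.4),(528,299.5,f(299.5)+1.1,249.6,90,.4))"
```

```text
edge [552.8 155.4  75.7] above floor (normal) 1.24 s from lip -2.3 F [ 0.3 -0.3 -1.1] 19.45
t 19.5 tcp [552.9  58.3 305.7] q [-0.12  0.09  1.75  0.41  1.38 -1.79] F [-0.2  0.1 -1.9] open 0.0176 gf 50.0
slide [0.2, 32.8, -40.2] dr [-0.0, -0.0, -0.0]
slide [24.9, 174.0, -40.4] dr [-0.0, -0.0, -0.0]
slide [24.9, 156.3, 0.0] dr [-0.0, -0.0, -0.0]
```

View pics/w6.png

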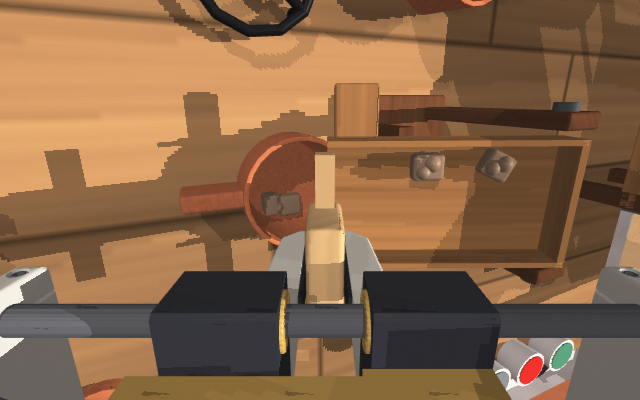

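The wrist picture shows the right half of the tray empty and clay in the cup at (282,204), with the left lumps at (428,166) and (497,165). Now the left stroke.

servo_tool(
  increments=[
    {"slide": [0, 0, -25], "dr": [0, 0, 0], "jaw": 1},
    {"slide": [0, 20, -45], "dr": [0, 0, 0], "jaw": 1},
    {"slide": [10, 65, -45], "dr": [0, 0, 0], "jaw": 1},
    {"slide": [20, 110, -45], "dr": [0, 0, 0], "jaw": 1},
    {"slide": [25, 145, -45], "dr": [0, 0, 0], "jaw": 1},
    {"slide": [25, 156, -45], "dr": [0, 0, 0], "jaw": 1},
    {"slide": [25, 156, -45], "dr": [0, 0, 0], "jaw": 1},
    {"slide": [25, 156, -25], "dr": [0, 0, 0], "jaw": 1},
    {"slide": [25, 156, -10], "dr": [0, 0, 0], "jaw": 1},
    {"slide": [25, 156, -2], "dr": [0, 0, 0], "jaw": 1},
    {"slide": [25, 156, 0], "dr": [0, 0, 0], "jaw": 1},
    {"slide": [25, 156, 0], "dr": [0, 0, 0], "jaw": 1},
  ],
)

```text
t: 20.7
tool_pos: [0.5279, 0.2014, 0.3658]
orientation: [-0.001, -3.078, -0.623]
force: [-0.2, -0.1, -1.0]
opening: 0.0177
gripper_force: 50.0
```

```bash
python3 e.py
```

```text
edge [527.7 298.4 135.8] above floor (normal) 0.65 s from lip 153.0 F [-0.2 -0.1 -1. ] 20.7
```

servo_tool(
  increments=[
    {"slide": [0, -7, 0], "dr": [0, 0, 0], "jaw": 1},
    {"slide": [0, -14, 0], "dr": [0, 0, 0], "jaw": 1},
    {"slide": [-1, -21, 0], "dr": [0, 0, 0], "jaw": 1},
    {"slide": [-2, -28, 0], "dr": [0, 0, 0], "jaw": 1},
    {"slide": [-2.5, -35, 0], "dr": [0, 0, 0], "jaw": 1},
    {"slide": [-3, -42, 0], "dr": [0, 0, 0], "jaw": 1},
    {"slide": [-4, -49, 0], "dr": [0, 0, 0], "jaw": 1},
    {"slide": [-5, -56, 0], "dr": [0, 0, 0], "jaw": 1},
    {"slide": [-6, -63, 0], "dr": [0, 0, 0], "jaw": 1},
    {"slide": [-7, -70, 0], "dr": [0, 0, 0], "jaw": 1},
    {"slide": [-8, -77, 0], "dr": [0, 0, 0], "jaw": 1},
    {"slide": [-9, -84, 0], "dr": [0, 0, 0], "jaw": 1},
    {"slide": [-10, -91, 0], "dr": [0, 0, 0], "jaw": 1},
    {"slide": [-11, -98, 0], "dr": [0, 0, 0], "jaw": 1},
    {"slide": [-11, -101, 0], "dr": [0, 0, 0], "jaw": 1},
    {"slide": [-11, -101, 0], "dr": [0, 0, 0], "jaw": 1},
  ],
)

```text
t: 22.3
tool_pos: [0.5389, 0.1085, 0.3269]
orientation: [-0.001, -3.079, -0.624]
force: [0.1, -0.5, 0.4]
opening: 0.0176
gripper_force: 50.0
```

servo_tool(
  increments=[
    {"slide": [0, -4, 0], "dr": [0, 0, 0], "jaw": 1},
    {"slide": [0, -8, 0], "dr": [0, 0, 0], "jaw": 1},
    {"slide": [0, -12, 0], "dr": [0, 0, 0], "jaw": 1},
    {"slide": [0, -15, 0], "dr": [0, 0, 0], "jaw": 1},
    {"slide": [0, -18, 0], "dr": [0, 0, 0], "jaw": 1},
    {"slide": [0, -21, 0], "dr": [0, 0, 0], "jaw": 1},
    {"slide": [0, -24, 0], "dr": [0, 0, 0], "jaw": 1},
    {"slide": [0, -27, 0], "dr": [0, 0, 0], "jaw": 1},
    {"slide": [0, -30, 0], "dr": [0, 0, 0], "jaw": 1},
    {"slide": [0, -33, 0], "dr": [0, 0, 0], "jaw": 1},
    {"slide": [0, -36, 0], "dr": [0, 0, 0], "jaw": 1},
    {"slide": [0, -39, 0], "dr": [0, 0, 0], "jaw": 1},
    {"slide": [0, -42, 0], "dr": [0, 0, 0], "jaw": 1},
    {"slide": [0, -45, 0], "dr": [0, 0, 0], "jaw": 1},
    {"slide": [0, -48, 0], "dr": [0, 0, 0], "jaw": 1},
    {"slide": [0, -51, 0], "dr": [0, 0, 0], "jaw": 1},
    {"slide": [0, -54, 0], "dr": [0, 0, 0], "jaw": 1},
    {"slide": [0, -55, 0], "dr": [0, 0, 0], "jaw": 1},
    {"slide": [0, -55, 0], "dr": [0, 0, 0], "jaw": 1},
  ],
)

```text
t: 24.2
tool_pos: [0.5389, 0.0582, 0.3056]
orientation: [-0.0, -3.079, -0.624]
force: [-0.4, 0.5, -0.9]
opening: 0.0178
gripper_force: 50.0
```

```bash
python3 e.py; python3 -c "
from h import *
im,d,w=cap('wrist'); save('w7.png',im)
g=np.load('grasp.npy')
p0=g[:3]*1000
plan((538,140,150,249.6,90,.4),(p0[0],p0[1],230,167,-8.5,0),(p0[0],p0[1],p0[2]-167,167,-8.5,0))"
```

```text
edge [538.8 155.4  75.8] above floor (normal) 1.25 s from lip -2.3 F [-0.4  0.5 -0.9] 24.2
t 24.25 tcp [538.9  58.3 305.7] q [-0.13  0.05  1.79  0.4   1.37 -1.79] F [ 0.2  0.6 -0.4] open 0.0172 gf 50.0
slide [0.9, 14.6, -74.3] dr [-0.0, 0.0, -0.0]
slide [57.5, -168.0, -170.1] dr [0.296, -0.343, 1.694]
slide [57.5, -217.6, -52.8] dr [0.296, -0.343, 1.694]
```

View pics/w7.png

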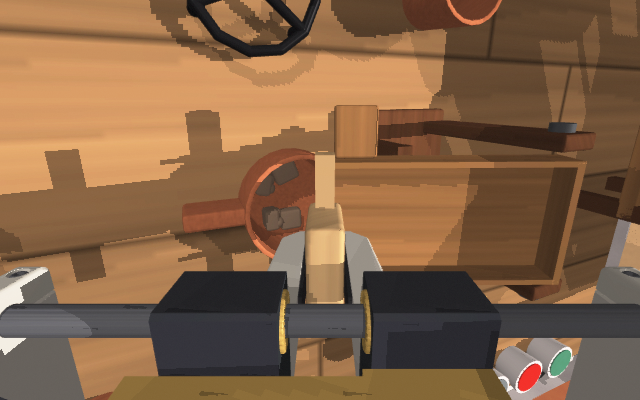

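The wrist picture shows an empty tray floor and the lumps in the cup around (280,200). I'll lift and carry the scraper back over the rest.

servo_tool(
  increments=[
    {"slide": [0, 15, -35], "dr": [0, 0, 0], "jaw": 1},
    {"slide": [0, 30, -75], "dr": [0, 0, 0], "jaw": 1},
    {"slide": [0, 40, -105], "dr": [0, 0, 0], "jaw": 1},
    {"slide": [5, 22, -112], "dr": [0.025, -0.029, 0.142], "jaw": 1},
    {"slide": [10, 4, -120], "dr": [0.05, -0.057, 0.282], "jaw": 1},
    {"slide": [15, -14, -128], "dr": [0.074, -0.086, 0.424], "jaw": 1},
    {"slide": [20, -32, -135], "dr": [0.099, -0.114, 0.565], "jaw": 1},
    {"slide": [25, -50, -140], "dr": [0.123, -0.143, 0.706], "jaw": 1},
    {"slide": [30, -68, -145], "dr": [0.148, -0.172, 0.847], "jaw": 1},
    {"slide": [35, -86, -150], "dr": [0.173, -0.2, 0.988], "jaw": 1},
    {"slide": [40, -104, -155], "dr": [0.197, -0.229, 1.13], "jaw": 1},
    {"slide": [45, -122, -160], "dr": [0.222, -0.257, 1.27], "jaw": 1},
    {"slide": [50, -140, -165], "dr": [0.247, -0.286, 1.41], "jaw": 1},
    {"slide": [55, -158, -170], "dr": [0.271, -0.314, 1.553], "jaw": 1},
    {"slide": [57.5, -168, -170], "dr": [0.296, -0.343, 1.694], "jaw": 1},
    {"slide": [57.5, -168, -170], "dr": [0.296, -0.343, 1.694], "jaw": 1},
    {"slide": [57.5, -168, -170], "dr": [0.296, -0.343, 1.694], "jaw": 1},
    {"slide": [57.5, -168, -170], "dr": [0.296, -0.343, 1.694], "jaw": 1},
  ],
)

```text
t: 26.05
tool_pos: [0.4816, -0.1621, 0.3972]
orientation: [-2.376, -2.055, -0.002]
force: [-0.1, 0.7, -2.0]
opening: 0.0177
gripper_force: 50.0
```

```bash
python3 -c "
from h import *
g=np.load('grasp.npy')
p0=g[:3]*1000
plan((p0[0],p0[1],p0[2]-167+15,167,-8.5,0),(p0[0],p0[1],p0[2]-167,167,-8.5,0))"
```

```text
t 26.05 tcp [ 481.6 -162.1  397.2] q [-0.43 -0.12  1.75  0.    1.51 -0.28] F [-0.1  0.7 -2. ] open 0.0177 gf 50.0
slide [-0.8, -0.2, 112.5] dr [0.001, -0.001, 0.004]
slide [-0.8, -0.2, 127.5] dr [0.001, -0.001, 0.004]
```

servo_tool(
  increments=[
    {"slide": [-0.7, -0.2, 40], "dr": [0, 0, 0.004], "jaw": 1},
    {"slide": [-0.7, -0.2, 75], "dr": [0, 0, 0.004], "jaw": 1},
    {"slide": [-0.7, -0.2, 100], "dr": [0, 0, 0.004], "jaw": 1},
    {"slide": [-0.7, -0.2, 112], "dr": [0, 0, 0.004], "jaw": 1},
    {"slide": [-0.7, -0.2, 120], "dr": [0, 0, 0.004], "jaw": 1},
    {"slide": [-0.7, -0.2, 125], "dr": [0, 0, 0.004], "jaw": 1},
    {"slide": [-0.7, -0.2, 127], "dr": [0, 0, 0.004], "jaw": 1},
    {"slide": [-0.7, -0.2, 127], "dr": [0, 0, 0.004], "jaw": 1},
  ],
)

```text
t: 26.85
tool_pos: [0.4814, -0.1634, 0.2708]
orientation: [2.383, 2.045, 0.001]
force: [-0.8, -0.4, -0.3]
opening: 0.0176
gripper_force: 50.0
```

servo_tool(
  increments=[
    {"slide": [0, 0, 1], "dr": [0, 0, 0], "jaw": 1},
    {"slide": [0, 0, 1.3], "dr": [0, 0, 0], "jaw": 1},
    {"slide": [0, 0, 1.3], "dr": [0, 0, 0], "jaw": 0.8},
    {"slide": [0, 0, 1.3], "dr": [0, 0, 0], "jaw": 0.5},
    {"slide": [0, 0, 1.3], "dr": [0, 0, 0], "jaw": 0.3},
    {"slide": [0, 0, 1.3], "dr": [0, 0, 0], "jaw": 0.3},
    {"slide": [0, 0, 1.3], "dr": [0, 0, 0], "jaw": 0.3},
    {"slide": [0, 0, 1.3], "dr": [0, 0, 0], "jaw": 0.3},
    {"slide": [0, 0, 1.3], "dr": [0, 0, 0], "jaw": 0.3},
    {"slide": [0, 0, -30], "dr": [0, 0, 0], "jaw": 0.3},
    {"slide": [0, 0, -75], "dr": [0, 0, 0], "jaw": 0.3},
    {"slide": [0, 0, -120], "dr": [0, 0, 0], "jaw": 0.3},
    {"slide": [0, 0, -140], "dr": [0, 0, 0], "jaw": 0.3},
    {"slide": [-100, 0, -150], "dr": [0, 0, 0], "jaw": 0.3},
    {"slide": [-150, 0, -150], "dr": [0, 0, 0], "jaw": 0.3},
    {"slide": [-200, 0, -150], "dr": [0, 0, 0], "jaw": 0.3},
    {"slide": [-200, 0, -150], "dr": [0, 0, 0], "jaw": 0.3},
    {"slide": [-200, 0, -150], "dr": [0, 0, 0], "jaw": 0.3},
  ],
)

```text
t: 28.65
tool_pos: [0.4489, -0.366, 0.4194]
orientation: [2.389, 2.039, -0.003]
force: [-0.2, -0.5, -0.5]
opening: 0.0652
gripper_force: 0.0
```

```bash
python3 -c "
from h import *
im,d,w=cap('top'); c=im[160:260,120:420]; save('t8.png',cv2.resize(c,(780,260)))
p=w[215:260,335:400].reshape(-1,3); p=p[(p[:,2]>.109)&(p[:,2]<.14)]; print('grip',cv2.minAreaRect((p[:,:2]*1000).astype(np.float32)),p.mean(0))
print(read_state()['force'],read_state()['t'])
n='side'; im2,_,_=cap(n); save('s8.png',im2)"
```

```text
grip ((480.36212158203125, -162.64219665527344), (49.75143051147461, 18.060447692871094), 81.09416198730469) [ 0.47998695 -0.1621199   0.1189524 ]
[-0.41521389  0.62375653  0.01146591] 28.7
```

View pics/t8.png

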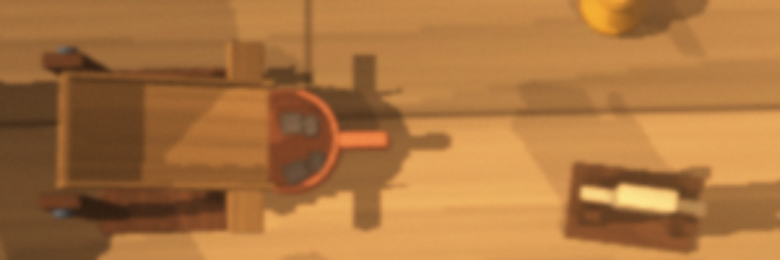

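The top crop shows the empty tilted tray, all four lumps in the cup at (300,125) and (303,165), and the scraper back in its rest at (645,197).

```bash
python3 -c "
from plant import close_job
print(close_job())"
```

```text
the job is handed in; nothing more can be done
None
```

The job is handed in (no verdict came back): in the last picture all four lumps lie in the cup under the tilted tray's lip and the scraper hangs in its rest, about 1 mm from where it started.

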